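# Level the light-sensor test box and hold its shutter half open

### The job

The platform of the light-sensor test stand droops at the front: turn the knob at its front until the platform is level, with the shutter still closed. Then slide the sprung shutter on top of the sensor box to half of its travel, so that half of the window is uncovered, and finish while holding it still there, with the platform still level and without letting go. Do not disturb the loose things lying around the stand.

Things in the scene. Friction and masses are not known exactly. Their poses are not given: they have to be found in the camera images.
- stand: The fixed light-sensor test stand: a painted grey base plate 240 (x) x 170 (y) x 12 mm on the bench. Origin: centre of the base's underside, at bench height. Its x axis points from the front (the knob end, nearer the robot) to the back (the hinge end), y across it, z up; it does not move.
- knob (a joint): Angle (rad) of the black levelling knob at the stand's front. Positive: clockwise from above; range -1.8 to 0.9. Clockwise raises the platform's front, 0.07 rad of tilt per rad. Starts between -1.45 and -0.7; the platform is level at 0, where the knob's bar lies along the stand's x axis; at negative values the bar is turned counter-clockwise from there by that angle. It stays put.
- knob_grip (a point): Point on the knob's axis, fixed to the stand, 90 mm above the bench, 95 mm in front of the stand's origin (stand x = -95 mm). The knob has a flange 40 mm across and on it an upright bar to grip, 44 mm long, 12 mm thick, from 20 mm below to 10 mm above this point. A dark line on the base just behind the knob shows where the bar points when all is level. Friction 0.15 N m.
- platform (a joint): Tilt (rad) of the aluminium platform about its hinge, which runs along the stand's y axis 50 mm above the bench, 80 mm behind the stand's origin. 0 is level, negative means the front is low. It carries the sensor box and is geared to the knob: tilt = 0.07 x knob.
- platform_top (a point): Centre of the window in the top face of the grey sensor box (110 x 200 x 40 mm, long along y) on the platform; z is the platform's normal. When level it is 93 mm above the bench, at stand x = 50 mm, y = 0. The window is 60 mm long (y) and 50 mm wide, with a sensor inside; the closed shutter covers it.
- shutter (a joint): Travel (m) of the steel shutter plate along the stand's +y, between two guides on the sensor box; 0 closed (window covered), 0.060 end stop, 0.030 half: the plate's rear (-y) edge is then level with two small dark ridges on the guides. A spring always closes it: about 3 N when closed, 8 N at half, 13 N at the stop (160 N/m); let go, it snaps shut.
- tab: Black upright tab on the shutter plate, by which it is moved: 34 (x) x 12 (y, the sliding direction) x 38 mm tall. Origin: centre of its underside, on the plate. With the platform level the underside is 100 mm, the top 138 mm above the bench, at stand x = 50 mm, stand y = 30 mm + travel. Free to pinch on its +y and -y sides; the guides reach 3 mm above its underside.
- screwdriver: Loose screwdriver, 180 mm long, lying on the bench left (+y) of the stand; origin at the underside of its middle, x axis along it. Bystander.
- relay: Loose grey relay, 70 x 36 x 62 mm, standing on the bench right (-y) of the stand; origin at the centre of its underside. Bystander.
- tape: Loose roll of tape, 64 mm across, 18 mm high, lying flat right of the stand; origin at the centre of its underside. Bystander.
- meter: Loose black multimeter, 150 x 75 x 32 mm, lying right of the stand; origin at the centre of its underside. Bystander.
- ferrules: Loose small clear jar with a white cap, 44 mm across, 55 mm high, standing left of the stand; origin at the centre of its underside. Bystander.

How it is judged:
By the outcome, as a careful person would: the job done as asked, in the order asked, and still so for the second after the job is handed in, while the arm keeps its last pose, push and grip.
It also fails if it takes over 64 s, if anything falls off the work surface, if the arm or the gripper's body presses on something with over 40 N, if the wrist force passes 120 N, or if a joint passes its speed limit or range.

### The arm

A 7-joint arm with a two-finger parallel gripper is mounted at the origin on the work surface. World frame = base frame: x ahead of the robot, y to its left, z up, the work surface at z = 0. Lengths are in mm, angles in rad, forces in N, time in s.
With the tool pointing down it reaches from about 400 to 900 mm from the base axis. Payload 5.6 kg.
Tool frame: the origin (TCP) lies midway between the tips of the shut fingers; the grasp point (between the pads) lies 19 mm behind it; z points along the fingers, y is the line along which they close (so a half turn about z gives the same grasp; the last joint's range is limited). The gripper opens to 92 mm and grips with 3 to 60 N. Pads are 20 mm wide; open, the fingers measure 128 mm over their backs; the gripper's body (75 mm by 189 mm) begins 69 mm behind the grasp point.
Start: joints at [1.073, 0.468, -0.012, 1.603, 0.006, 1.071, -0.056], TCP at [285.496, -583.953, 214.592] pointing down, gripper open.
Joint ranges: [-2.53, 2.53], [-0.31, 2.02], [-1.57, 1.55], [0.28, 2.44], [-1.29, 4.43], [0.15, 1.84], [-2.92, 2.92]. Speed limits (rad/s): [2.57, 2.57, 3.14, 3.14, 3.14, 3.14, 3.14].

### API

Orientations are given as a rotation vector (axis times angle).
In Python, from cell import robot, grip, kin, viewer gives the robot as it stands. Calls block until the motion is done:
- robot.movep(position, orientation): joint-space move of the TCP to a pose.
- robot.servo_line(position, feed=150, rotation=None): straight line of the TCP; rotation=None keeps the orientation; feed is the mean speed in mm/s.
- robot.goto_joints(angles): joint-space move.
- grip(opening, newtons=None): opening from 0.0 (shut) to 1.0 (fully open); newtons is the grip in N (None keeps the last); returns when the fingers have stopped.
- robot.hold(seconds).
- kin.ik(position, orientation): joint angles nearest the present ones, or None.
- robot.observe(): the state.
- viewer.read_camera(name): name is "scene" or "top" or "wrist"; returns the picture (420x560x3 uint8, red, green, blue); there is no depth.
- viewer.camera_info(name): a dict with "camera_matrix" (3x3 intrinsics, pixels), "R" (3x3) and "t" (3): a world point X has camera coordinates R X + t. Camera axes: x right, y down, z forward; pixel columns grow to the right and rows downward; lengths in mm; the calibration is good to about 2 mm. A picture is of the moment at which its call begins: read the wrist's pose just before it. camera_info takes no time and is no camera call; for the wrist camera it gives the pose at the moment of the call.
A pose or a line that the arm cannot do raises robot.IKError and nothing moves.
- robot.job_done(): hands the job in; it is judged then, once.
Trained networks look in the newest picture that a camera, given by its name, has taken for a name from the list of things; names that differ only in an ending like _2 or _b are one class to them, and where a whole thing is asked for, a point or a joint stands for the part that bears it (a point fixed in the world has none). Each returns a list of dicts, best first, with "confidence" (0 to 1); they miss things now and then, are a little off and sometimes report something else, mostly with a low value. They report only what shows in the picture. A call takes as long as a camera call.
- viewer.silhouettes(name, camera): "mask" (420x560 bool, what is visible of it).
- viewer.pinpoint(name, camera): "at" ([x, y, z] in mm, in the coordinates of the camera as it stood for that picture, good to about 4 mm: a listed point, or the origin of a listed thing).
The state is a dict: "t": time; "joints": joint angles; "joint_velocities": joint speeds; "joint_torque": joint torques, N m; "tcp_pos": TCP position; "tcp_rot": TCP orientation; "contact_force": force on the tool from outside, world axes, zero at the start; "wrist_torque": the same for the moment, N m; "grip_width": opening from 0.0 (shut) to 1.0 (fully open); "grip_force": force on a finger pad.
Only numpy, scipy, OpenCV 4.12 (cv2) and the standard library are available. Lean on these libraries where they do the work, as an engineer would, in place of code of your own. Each camera call takes 0.05 s, during which the arm holds its last target. There are 200 camera calls.

## Working session

There is one attempt and no reset: what is moved stays moved. The work goes in short steps, each a Python script; the robot and the scene stay as the last script left them, time stands still between calls to the robot, and variables do not carry over. Pictures are saved under pics/ and viewed, at most 10 in all, crops included, and the job is handed in when it is done.

```bash
mkdir -p pics; ls; cat > h.py <<'E'
import numpy as np, cv2
from cell import robot, grip, kin, viewer
def world(cam,p):
    c=viewer.camera_info(cam); return np.array(c["R"]).T@(np.array(p)-np.array(c["t"]))
def ray(cam,uv,z):
    c=viewer.camera_info(cam); R=np.array(c["R"]); o=-R.T@np.array(c["t"])
    d=R.T@np.linalg.inv(np.array(c["camera_matrix"]))@np.array([uv[0],uv[1],1.]); return o+d*(z-o[2])/d[2]
def proj(cam,X):
    c=viewer.camera_info(cam); q=np.array(c["camera_matrix"])@(np.array(c["R"])@np.array(X)+np.array(c["t"])); return q[:2]/q[2]
def pic(cam,name):
    im=viewer.read_camera(cam); cv2.imwrite(f"pics/{name}.png",im[:,:,::-1]); return im
E
python3 - <<'E'
from h import *
s=robot.observe(); print(s["t"],s["tcp_rot"],s["grip_width"])
a=pic("top","top0");b=pic("scene","scene0")
for n in ["stand","knob_grip","platform_top","tab","screwdriver","relay","tape","meter","ferrules"]:
    for c in ["top","scene"]:
        try:
            r=viewer.pinpoint(n,c)
            print(n,c,[(round(x["confidence"],2),world(c,x["at"]).round(0).tolist()) for x in r[:2]])
        except Exception as e: print(n,c,e)
E
```

```text
pics
0.0 [-3.05907582e+00 -7.07867810e-01  8.22733912e-04] 0.9994781233883341
stand top [(0.8, [542.0, 71.0, -2.0])]
stand scene [(0.93, [544.0, 70.0, 1.0]), (0.33, [561.0, 221.0, 1.0])]
knob_grip top [(0.67, [450.0, 72.0, 90.0]), (0.46, [556.0, 229.0, -1.0])]
knob_grip scene [(0.57, [451.0, 77.0, 87.0])]
platform_top top [(0.57, [591.0, 68.0, 90.0])]
platform_top scene [(0.98, [593.0, 76.0, 92.0]), (0.33, [596.0, 99.0, 97.0])]
tab top [(0.58, [589.0, 101.0, 96.0]), (0.35, [559.0, 227.0, 0.0])]
tab scene [(0.65, [593.0, 101.0, 98.0]), (0.43, [626.0, 305.0, -1.0])]
screwdriver top [(0.74, [558.0, 226.0, -1.0])]
screwdriver scene [(0.6, [558.0, 225.0, 0.0])]
relay top [(0.62, [543.0, 71.0, 1.0]), (0.59, [479.0, -89.0, -4.0])]
relay scene [(0.66, [478.0, -96.0, 4.0]), (0.6, [543.0, 72.0, 3.0])]
tape top [(0.7, [601.0, -96.0, 4.0])]
tape scene [(0.77, [603.0, -95.0, 1.0])]
meter top [(0.69, [536.0, -191.0, -1.0])]
meter scene [(0.89, [541.0, -191.0, -0.0])]
ferrules top [(0.66, [625.0, 306.0, -1.0])]
ferrules scene [(0.87, [624.0, 304.0, 1.0])]
```

```bash
python3 - <<'E'
import cv2
a=cv2.imread("pics/top0.png");print(a.shape)
from h import *
p=[proj("top",X) for X in [(450,73,90),(543,71,0),(591,70,93),(590,101,98)]];print(np.round(p,0))
u=p[1].astype(int); c=a[max(0,u[1]-110):u[1]+110,max(0,u[0]-130):u[0]+130]; print(max(0,u[0]-130),max(0,u[1]-110))
cv2.imwrite("pics/top0c.png",cv2.resize(c,None,fx=2.7,fy=2.7,interpolation=cv2.INTER_CUBIC))
E
```

```text
(420, 560, 3)
[[263. 267.]
 [263. 231.]
 [263. 211.]
 [250. 212.]]
133 120
```

View pics/scene0.png

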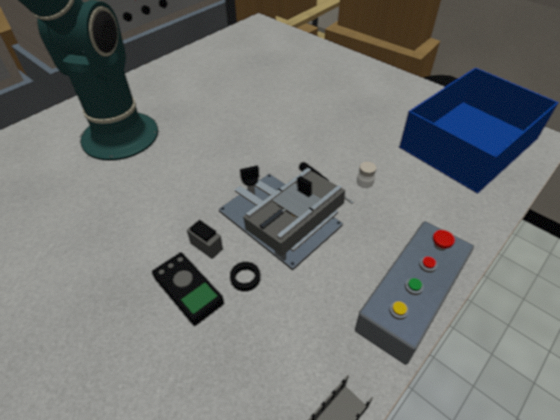

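View pics/top0c.png

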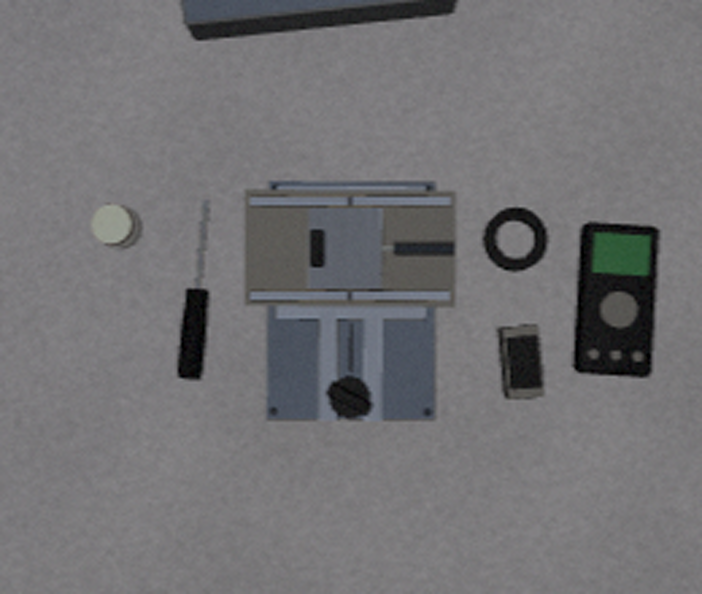

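The top view shows the stand nearly aligned with the world axes. The knob bar highlight runs up-left to down-right, at crop (333,387)-(370,402), so it is turned about 1.1–1.2 rad counter-clockwise. The surroundings are clear of the knob and tab. I'll look at it closer with the wrist camera.

```bash
python3 - <<'E'
from h import *
c=viewer.camera_info("wrist");R=np.array(c["R"]);o=-R.T@np.array(c["t"])
s=robot.observe()
from scipy.spatial.transform import Rotation as Ro
T=Ro.from_rotvec(s["tcp_rot"])
print("cam in tool",T.inv().apply(o-s["tcp_pos"]).round(1),"z",T.inv().apply(R[2]).round(2),"x",T.inv().apply(R[0]).round(2))
off=T.inv().apply(o-s["tcp_pos"])
D=Ro.from_rotvec([np.pi,0,0]); 
for rv in ([np.pi,0,0],[0,np.pi,0]):
    q=kin.ik([520,72,330],rv); print(rv,None if q is None else np.round(q,2))
E
```

```text
cam in tool [  78.8    0.3 -168.9] z [-0.28 -0.    0.96] x [-0.  1.  0.]
[3.141592653589793, 0, 0] [ 0.3   0.21 -0.58  1.73  0.12  1.24 -1.88]
[0, 3.141592653589793, 0] [ 0.57  0.28 -0.93  1.72  0.24  1.26  1.16]
```

```bash
python3 - <<'E'
from h import *
robot.movep([285,-450,300],[0,np.pi,0])
robot.movep([470,72,250],[0,np.pi,0])
robot.hold(0.3)
im=pic("wrist","w1"); s=robot.observe(); print(s["t"],np.round(s["tcp_pos"],1),np.round(s["joints"],2))
for n in ["stand","knob_grip","platform_top","tab"]:
    r=viewer.pinpoint(n,"wrist"); print(n,[(round(x["confidence"],2),world("wrist",x["at"]).round(1).tolist()) for x in r[:2]])
print(proj("wrist",(450,73,100)))
E
```

```text
5.4417 [470.1  71.7 250. ] [ 0.87  0.5  -1.38  1.92  0.53  1.18  0.86]
stand [(0.72, [544.7, 73.0, -0.2])]
knob_grip [(0.97, [452.6, 78.7, 89.5]), (0.64, [558.2, 227.8, 1.6])]
platform_top [(0.82, [589.6, 70.0, 87.3])]
tab [(0.7, [590.6, 100.0, 94.5])]
[279.6906089  174.57155423]
```

View pics/w1.png

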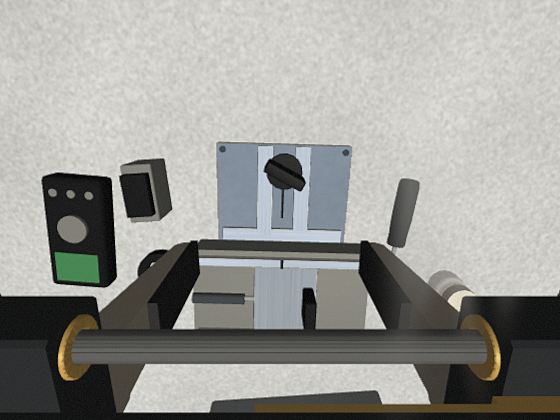

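The wrist view shows the base's front edge at (217,143)-(352,147), the knob at (285,172) with its bar tilted, and the dark level line at (283,190-218). I'll enlarge the knob to get the bar corners.

```bash
python3 - <<'E'
from h import *
im=cv2.imread("pics/w1.png")[130:250,205:365]
im=cv2.convertScaleAbs(im,alpha=1.0); im=(255*(im/255.)**0.6).astype(np.uint8)
cv2.imwrite("pics/w1c.png",cv2.resize(im,None,fx=5,fy=5,interpolation=cv2.INTER_CUBIC))
E
```

```text
(no output)
```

View pics/w1c.png

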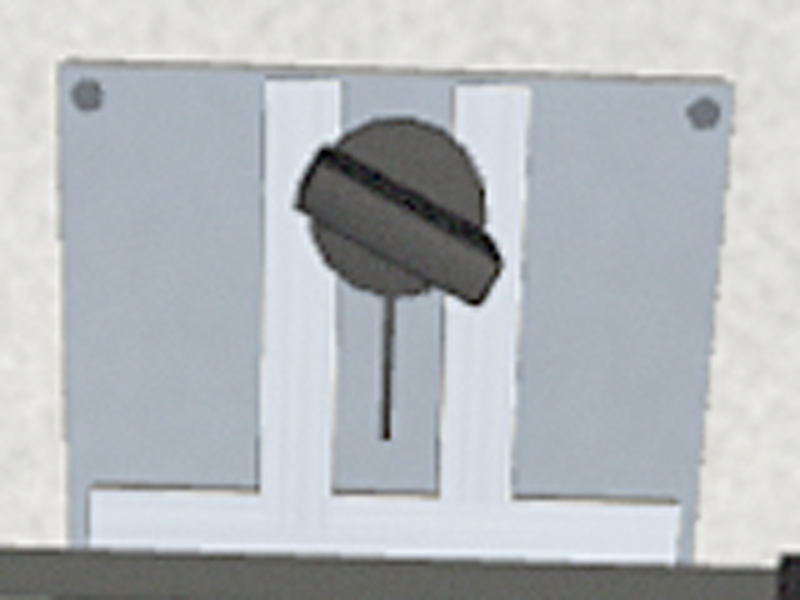

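```bash
python3 - <<'E'
from h import *
P=lambda x,y,z: ray("wrist",(205+(x+.5)/5-.5,130+(y+.5)/5-.5),z)
def seg(a,b,z):
    A,B=P(*a,z),P(*b,z); d=B-A; print(A[:2].round(1),B[:2].round(1),np.hypot(*d[:2]).round(1),"ang from x",np.arctan2(d[1],d[0]).round(3))
seg((298,210),(478,305),100); seg((318,170),(500,263),100)
seg((388,300),(385,438),12)      # level line
seg((58,64),(734,84),12)         # base front, 170
seg((88,95),(703,113),12)
print("flange c",P(396,207,68).round(1))
E
```

```text
[447.   57.6] [466.4  93.7] 41.0 ang from x 1.079
[439.   61.6] [457.7  98. ] 40.9 ang from x 1.096
[485.4  76.5] [522.7  75.8] 37.3 ang from x -0.018
[425.6  -5.3] [430.5 162.3] 167.7 ang from x 1.541
[433.1   1.8] [437.6 155. ] 153.3 ang from x 1.542
flange c [451.8  77.6  68. ]
```

```bash
cat >> h.py <<'E'
from scipy.spatial.transform import Rotation as Ro
def down(phi): return (Ro.from_euler("z",phi)*Ro.from_rotvec([0,np.pi,0])).as_rotvec()
YAW=-0.025; K=np.array([452.3,77.6])
E
python3 - <<'E'
from h import *
for phi in (1.087,0.5,YAW):
    q=kin.ik([*K,75],down(phi)); print(phi,None if q is None else np.round(q,2))
q=kin.ik([*K,170],down(1.087)); print(np.round(q,2))
q=kin.ik([597,104,106],down(YAW)); print(np.round(q,2))
E
```

```text
1.087 [ 0.74  0.86 -1.3   2.11  1.01  1.04  1.54]
0.5 [ 0.68  0.74 -1.18  2.11  0.89  0.93  1.04]
-0.025 [ 0.61  0.65 -1.07  2.11  0.79  0.85  0.61]
[ 0.85  0.77 -1.49  2.04  0.85  1.19  1.64]
[ 0.45  0.77 -0.97  1.75  0.73  1.03  0.75]
```

```bash
python3 - <<'E'
from h import *
def st(m):
    s=robot.observe(); print(m,round(s["t"],2),np.round(s["tcp_pos"],1),"F",np.round(s["contact_force"],1),"M",np.round(s["wrist_torque"],2),"g",round(s["grip_width"]*92,1),round(s["grip_force"],1), "phi",round((Ro.from_rotvec(s["tcp_rot"])*Ro.from_rotvec([0,np.pi,0]).inv()).as_euler("zyx")[0],3))
grip(0.5)
robot.movep([*K,170],down(1.087)); st("above")
robot.servo_line([*K,77],feed=70); st("down")
grip(0.0,40); st("grip")
for phi in (0.95,0.7):
    robot.servo_line([*K,77],rotation=down(phi)); st(phi)
E
```

```text
above 7.22 [452.6  77.7 170.2] F [ 0.1 -0.9 -0.3] M [ 0.14 -0.1  -0.04] g 46.0 0.0 phi 1.085
down 8.7 [452.6  77.6  77.3] F [-0.1  0.8 -0.4] M [ 0.05 -0.08 -0.03] g 46.0 0.0 phi 1.087
grip 9.31 [452.1  77.7  77. ] F [-0.9 -0.1  1.1] M [ 0.16  0.16 -0.1 ] g 11.4 39.9 phi 1.087
0.95 9.59 [452.1  77.7  77. ] F [-1.9  1.   1.4] M [ 0.16  0.23 -0.08] g 11.7 39.9 phi 0.953
0.7 9.99 [452.2  77.6  77.1] F [-1.2 -0.1  1.2] M [ 0.18  0.19 -0.14] g 11.6 39.9 phi 0.704
```

```bash
python3 - <<'E'
from h import *
for phi in (0.4,0.1,YAW):
    robot.servo_line([*K,77],rotation=down(phi)); robot.hold(.1)
s=robot.observe(); print(s["t"],np.round(s["wrist_torque"],2),np.round(s["contact_force"],1),s["grip_width"]*92)
grip(0.5)
robot.servo_line([*K,180],feed=120)
robot.servo_line([470,77,250],feed=120); robot.hold(.3)
im=pic("wrist","w2"); s=robot.observe(); print(s["t"],np.round(s["tcp_pos"],1))
for n in ["stand","knob_grip","platform_top","tab"]:
    r=viewer.pinpoint(n,"wrist"); print(n,[(round(x["confidence"],2),world("wrist",x["at"]).round(1).tolist()) for x in r[:2]])
c=im[130:250,205:365,::-1]; c=(255*(c/255.)**0.6).astype(np.uint8)
cv2.imwrite("pics/w2c.png",cv2.resize(c,None,fx=5,fy=5,interpolation=cv2.INTER_CUBIC))
np.save("w2.npy",[s["tcp_pos"],s["tcp_rot"]])
E
```

```text
11.4667 [-0.41  0.18 -0.09] [-0.8 -2.5  4.1] 11.758510651773667
14.2333 [469.8  77.  249.7]
stand [(0.61, [549.0, 75.4, -1.3])]
knob_grip [(0.58, [455.3, 76.3, 91.3])]
platform_top [(0.8, [597.7, 71.9, 93.6])]
tab [(0.62, [596.1, 99.6, 97.0])]
```

View pics/w2c.png

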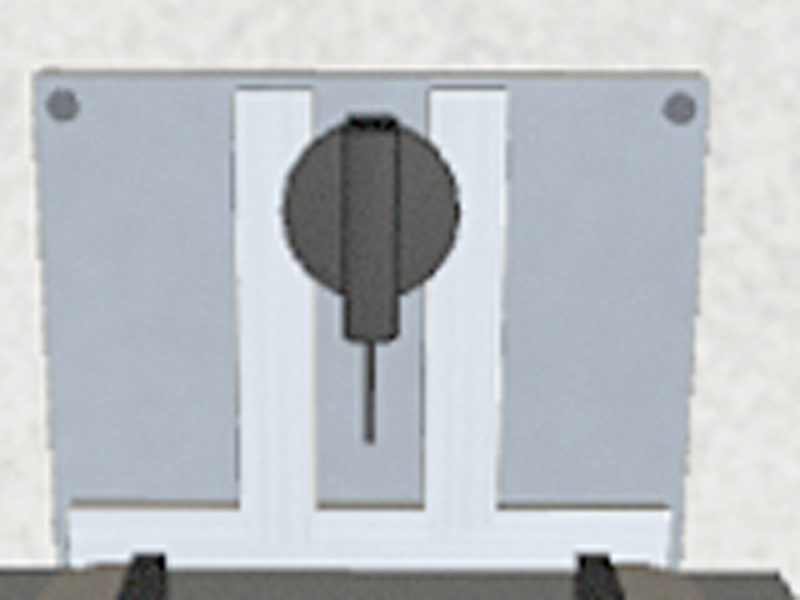

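The bar now points along the level line: bar edges at crop x≈344/397 over rows 125–340, line at (370,343)–(369,440). I'll check the numbers, then approach the tab.

```bash
python3 - <<'E'
from h import *
P=lambda x,y,z: ray("wrist",(205+(x+.5)/5-.5,130+(y+.5)/5-.5),z)
def seg(n,a,b,z):
    A,B=P(*a,z),P(*b,z); d=B-A; print(n,A[:2].round(1),B[:2].round(1),np.hypot(*d[:2]).round(1),np.arctan2(d[1],d[0]).round(3))
seg("bar L",(343,130),(344,338),100); seg("bar R",(398,130),(398,338),100)
seg("line",(370,343),(369,440),12); seg("base",(34,74),(707,77),12); seg("screws",(62,104),(680,108),12)
# above the tab, look: tilted views of box
robot.movep([560,100,230],down(YAW)); robot.hold(.3)
im=pic("wrist","w3"); s=robot.observe(); print(s["t"],np.round(s["tcp_pos"],1))
for n in ["platform_top","tab"]:
    r=viewer.pinpoint(n,"wrist"); print(n,[(round(x["confidence"],2),world("wrist",x["at"]).round(1).tolist()) for x in r[:2]])
E
```

```text
bar L [431.   72.7] [473.   71.6] 42.1 -0.025
bar R [431.3  83.5] [473.3  82.6] 42.1 -0.02
line [496.7  76.3] [523.1  75.4] 26.4 -0.035
base [425.9  -5.2] [430.8 161.6] 166.9 1.541
screws [433.4   1.1] [438.2 155.1] 154.0 1.539
15.25 [559.7  99.4 230.4]
platform_top [(0.67, [594.8, 71.0, 91.8]), (0.53, [543.7, 78.1, -0.7])]
tab [(0.64, [593.2, 99.6, 100.2])]
```

View pics/w3.png

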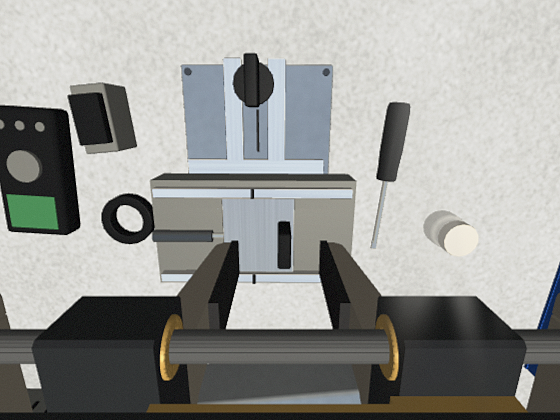

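w3 shows the box level and the shutter closed: tab at (284,243), plate rear edge at x≈223, ridges at (252,193)/(254,279). I'll descend and grip the tab.

```bash
cat >> h.py <<'E'
def st(m):
    s=robot.observe(); print(m,round(s["t"],2),np.round(s["tcp_pos"],1),"F",np.round(s["contact_force"],1),"M",np.round(s["wrist_torque"],2),"g",round(s["grip_width"]*92,1),round(s["grip_force"],1)); return s
E
python3 - <<'E'
from h import *
for uv in [(278,240),(291,240),(284,222)]: print("tab",ray("wrist",uv,138).round(1))
for uv in [(252,193),(254,279)]: print("ridge",ray("wrist",uv,104).round(1))
for uv in [(223,200),(222,270)]: print("plate",ray("wrist",uv,100).round(1))
y=np.mean([ray("wrist",u,138)[1] for u in [(278,240),(291,240)]]); print(y)
assert 97<y<108
robot.movep([597,y,190],down(-0.028))
robot.servo_line([597,y,108],feed=60); st("down")
grip(0.0,15); st("grip")
E
```

```text
tab [586.8  98.3 138. ]
tab [587.1 109.5 138. ]
tab [570.5 103.8 138. ]
ridge [552.5  74.7 104. ]
ridge [642.1  72.4 104. ]
plate [559.6  46.3 100. ]
plate [633.2  39.8 100. ]
103.8778690007336
down 17.2 [597.3 104.  108.4] F [ 0.1  0.  -1.2] M [ 0.02 -0.12  0.02] g 45.8 0.0
grip 17.81 [597.  103.1 108. ] F [-1.2 -3.2  2.5] M [-0.46  0.02 -0.08] g 11.8 15.0
```

```bash
python3 - <<'E'
from h import *
grip(0.0,40); robot.hold(.2); st("grip40")
for y in (104.5,103.9,103.4,102.9,102.4):
    robot.servo_line([597,y,108],feed=20); robot.hold(.2); st(y)
E
```

```text
grip40 18.23 [597.  103.5 108. ] F [-1.1 -2.8  3. ] M [-0.75  0.09 -0.02] g 11.7 40.0
104.5 18.68 [597.  104.4 108. ] F [-1.  -3.8  2.3] M [-0.89  0.   -0.04] g 12.1 40.0
103.9 19.12 [597. 104. 108.] F [-1.2 -3.4  2.1] M [-0.71 -0.01 -0.08] g 12.1 40.0
103.4 19.57 [597.  103.4 108. ] F [-0.9 -3.4  2.6] M [-0.72 -0.01 -0.04] g 11.7 40.0
102.9 20.02 [597.  103.1 108. ] F [-0.1 -1.3  2. ] M [-0.51 -0.02 -0.06] g 11.8 40.0
102.4 20.48 [597.  103.  108.1] F [0.4 0.3 0.2] M [ 0.18 -0.18 -0.05] g 11.9 40.0
```

Contact with the closed stop is at TCP y ≈ 103.15. I'll move 30 mm along stand y from there, then check with the camera.

```bash
python3 - <<'E'
from h import *
x1,y1=597+30*np.sin(.029),103.15+30*np.cos(.029)
robot.servo_line([597,103.4,108],feed=20)
robot.servo_line([x1,y1,108],feed=25); robot.hold(.4); s=st("half")
e=y1-s["tcp_pos"][1]
if abs(e)>.2: robot.servo_line([x1,y1+e,108],feed=10); robot.hold(.4); s=st("corr")
im=pic("wrist","w4"); sc=pic("scene","s4"); tp=pic("top","t4")
st("pic")
for n in ["tab","platform_top"]:
    for c in ["wrist","scene","top"]:
        r=viewer.pinpoint(n,c); print(n,c,[(round(q["confidence"],2),world(c,q["at"]).round(1).tolist()) for q in r[:1]])
u=proj("wrist",(597,90,104)); print(u)
c=tp[170:240,220:310]; c=cv2.resize(c,None,fx=4,fy=4,interpolation=cv2.INTER_CUBIC)
out=np.zeros((420+280,560,3),np.uint8); out[:420]=im; out[420:,:360]=c
cv2.imwrite("pics/c4.png",cv2.resize(out,(480,600))[:,:,::-1])
E
```

```text
half 22.47 [597.9 131.5 108. ] F [-1.8 -8.   5. ] M [-1.56  0.29 -0.01] g 11.9 40.0
corr 23.18 [597.9 133.  107.9] F [-1.7 -8.2  4.9] M [-1.55  0.29 -0.08] g 11.8 40.0
pic 23.32 [597.9 133.  107.9] F [-2.4 -6.8  5.5] M [-1.56  0.31 -0.04] g 11.9 40.0
tab wrist [(0.91, [595.8, 128.2, 99.0])]
tab scene [(0.64, [596.5, 132.0, 97.1])]
tab top [(0.59, [625.8, 306.5, -3.0])]
platform_top wrist [(0.72, [596.5, 70.3, 92.6])]
platform_top scene [(0.65, [592.8, 74.5, 92.7])]
platform_top top []
[204.54960568 253.95836276]
```

View pics/w4.png

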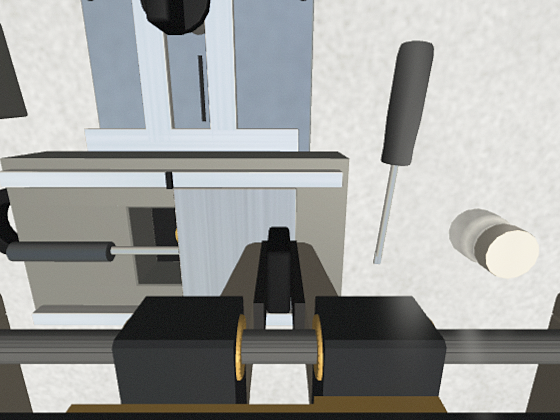

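The plate's rear edge runs from (175,190) to (182,288), and the front ridge is at (169,180). The window is partly uncovered. I'll compare the two in millimetres.

```bash
python3 - <<'E'
from h import *
im=cv2.imread("pics/w4.png"); g=cv2.cvtColor(im,cv2.COLOR_BGR2GRAY).astype(int)
for r in (174,178,182,185): print("ridge row",r,g[r,160:182])
for r in (195,202,225,265,280): print("plate row",r,g[r,168:190])
for uv in [(169.5,180),(169.5,172)]: print("ridge",ray("wrist",uv,103).round(1))
for uv in [(175.5,195),(182,285)]: print("plate",ray("wrist",uv,100).round(1))
c=cv2.resize(im[150:330,90:310],None,fx=3.4,fy=3.3,interpolation=cv2.INTER_CUBIC); cv2.imwrite("pics/c5.png",c)
E
```

```text
ridge row 174 [220 220 222 225 198  95  19  33  40  40  27   0 157 222 224 220 219 220
 220 220 221 219]
ridge row 178 [221 220 220 222 238 136  37  31  37  38  36   1  99 214 226 219 217 218
 219 217 218 219]
ridge row 182 [219 218 216 219 230 164  67  26  33  39  37  18   0 213 228 218 217 218
 217 217 217 217]
ridge row 185 [217 220 220 222 227 232 122  21  32  40  40  25   0 158 220 224 221 220
 220 220 220 219]
plate row 195 [155 155 153 154 155 112 161 185 185 186 187 190 186 186 182 185 183 183
 180 183 185 187]
plate row 202 [155 154 156 150 152 150 161 183 188 186 183 190 190 187 186 185 185 182
 183 183 179 185]
plate row 225 [ 35  38  38  35  31  35  32  23  94 180 191 187 189 194 189 189 186 183
 183 183 182 181]
plate row 265 [ 65  64  66  64  63  62  66  64  61  64  60  46 183 195 190 186 190 189
 189 187 185 182]
plate row 280 [ 61  64  64  66  62  63  65  64  65  64  63  63  54  97 176 191 185 190
 192 190 187 185]
ridge [553.1  74.6 103. ]
ridge [548.8  75.2 103. ]
plate [562.4  75.9 100. ]
plate [618.9  73.2 100. ]
```

View pics/c5.png

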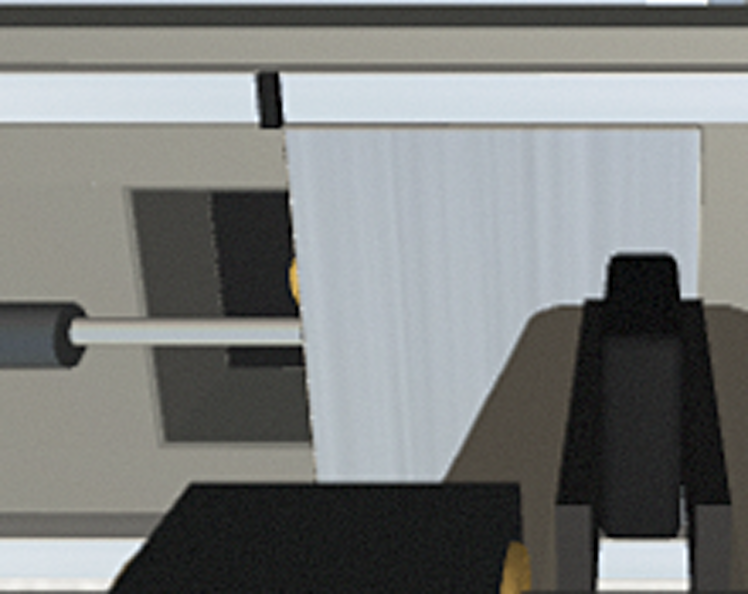

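```bash
python3 - <<'E'
from h import *
robot.hold(.5); s=st("final"); print(np.abs(s["joint_velocities"]).max())
print(robot.job_done())
E
```

```text
final 24.12 [597.9 133.  107.9] F [-1.7 -7.9  5.7] M [-1.58  0.34 -0.05] g 11.4 40.0
0.0013422369384010638
the job is handed in; nothing more can be done
None
```

I handed the job in at about 24 s: the knob is at about 0 (within roughly 0.01 rad) so the platform is level, the shutter is held still at about 30 mm (measured within roughly 1 mm), and the arm touched nothing loose; the verdict was not shown to me.

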